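# Thread the lock pin through the guard slides

### The job

Lock out the lathe's guard slides for service: lift the red-knobbed lock pin out of its wooden holder and thread it straight down through the three coloured sliding tongues of the lock post and into the socket in its base, until its collar sits flat on the yellow top tongue, then let go. The tongues have drifted out of line with one another, so feel for each hole in turn and ease the tongues across with the pin; push gently, never force the pin, and leave everything else on the bench where it is.

Things in the scene. Friction and masses are not known exactly. Their poses are not given: they have to be found in the camera images.
- pin_knob (a point): Centre of the lock pin's round red knob (22 mm across, 40 mm tall), the place to grip, from above; z runs up the pin. The pin stands upright in its wooden holder at the start; it weighs 130 to 235 g.
- pin_collar (a point): Centre of the underside of the lock pin's steel collar (32 mm across, 5 mm thick), 25 mm below the knob's centre; z runs up the pin. Below it is a round steel shank 14 mm across and 76 mm long, its last 3 mm tapering to a flat nose 11 mm across.
- pin_tip (a point): Centre of the lock pin's flat nose, its lower end, 101 mm below the knob's centre.
- post_top (a point): Lock post: grey steel bracket fixed to the bench, 130 x 150 mm on plan, 90 mm high, with three flat tongues one above the other. This point is on the axis of the socket in its base, level with the top face of the yellow top tongue (90 mm above the bench); x runs across the tongues, y along them (the way they slide), z up. The pin is home when its tip is 76 mm below here.
- post_mid (a point): On the same axis, level with the top face of the green middle tongue, 20 mm below the yellow one's. Each tongue is 10 mm thick, 72 mm wide, 130 mm long, with a slot-like hole at its middle: 15.6 mm along y, 21.6 mm along x. A nose within 2 mm of a hole's centre along y slips in and draws the tongue along; farther off it lands on the flat.
- post_low (a point): On the same axis, level with the top face of the blue lowest tongue, 20 mm below the green one's. Each tongue slides along y only, with some friction: about 1.5 N moves it and it stays where it is left, with stops 8.5 mm either side of centre. Each starts with its hole up to 7.5 mm off the socket axis along y, either way, by its own unknown amount.
- socket (a point): Centre of the mouth of the socket, a round hole 15.6 mm across and 20 mm deep in the post's base block, 20 mm below the blue tongue's top face; it does not move. Tongues and socket are spoilt by more than 40 N from the pin, down or sideways.
- holder: Wooden block fixed to the bench, 70 x 130 mm on plan, 60 mm high, origin at the centre of its underside. The lock pin stands loosely in a hole 52 mm deep, 35 mm from the origin along the block's -y; a short dark drift punch stands in a smaller hole 40 mm from the origin along +y.
- punch_mid (a point): Middle of the dark steel drift punch (10 mm across, 75 mm long) that stands in the other hole of the wooden holder; to be left there.
- spray: Aerosol can, 54 mm across, 170 mm tall, standing; a bystander, to be left alone.
- wrench: Steel spanner lying flat; a bystander, to be left alone.
- driver: Screwdriver lying flat; a bystander, to be left alone.
- chuck_key: T-shaped steel chuck key lying flat, 90 mm; a bystander, to be left alone.
- brass: Brass round offcut, 38 mm across, 35 mm tall; a bystander, to be left alone.
- jar: Amber jar with a black lid, 68 mm across, 90 mm tall; a bystander, to be left alone.
- collet: Steel collet, 26 mm across, 45 mm tall; a bystander, to be left alone.
Things that resemble listed ones, but are neither listed nor needed, are in the scene too. Of the things shaped like the part that bears pin_knob, the bare steel one is meant.

How it is judged:
By the outcome, as a careful person would: the job done as asked, in the order asked, and still so for the second after the job is handed in, with the robot touching nothing.
It also fails if it takes over 64 s, if anything falls off the work surface, if the arm or the gripper's body presses on something with over 40 N, if the wrist force passes 120 N, or if a joint passes its speed limit or range.

### The arm

A 6-joint arm with a two-finger parallel gripper is mounted at the origin on the work surface. World frame = base frame: x ahead of the robot, y to its left, z up, the work surface at z = 0. Lengths are in m, angles in degrees, forces in N, time in s.
With the tool pointing down it reaches from about 0.375 to 0.9 m from the base axis. Payload 3.1 kg.
Tool frame: the origin (TCP) lies between the finger pads; the fingertips stand 11 mm ahead of it and the grasp point (between the pads) lies 8 mm behind it; z points along the fingers, y is the direction in which the jaws open and shut (so a half turn about z gives the same grasp; the last joint's range is limited). The gripper opens to 87 mm and grips with 3 to 60 N. Pads are 19 mm wide; open, the fingers measure 117 mm over their backs; the gripper's body (75 mm by 190 mm) begins 51 mm behind the grasp point.
Start: joints at [-81.274, 30.224, 82.088, -0, 67.689, -10.227], TCP at [0.203, -0.591, 0.234] pointing down, gripper open.
Joint ranges: [-176.69, 176.69], [-43.24, 126.21], [12.49, 139.97], [-82, 262], [0, 151.66], [-163.58, 163.58]. Speed limits (degrees/s): [159.86, 159.86, 180, 180, 180, 180].

### API

Orientations are given as a 3x3 rotation matrix whose columns are the frame's x, y, z axes.
In Python, from rig import bot, vision gives the robot as it stands. The module is installed in compiled form; this text tells all that it offers.
- The arm moves only by the tool jog_arm, never from a script. Its argument "rows" is a list of rows, each an object with "dp": the shift along the tool's x, y, z in mm, a list of three; "turn": the turn, a rotation vector about the tool's x, y, z in degrees, a list of three; "grip": the opening, from 0 (shut) to 1 (fully open). A call has 1 to 10 rows; each row is the pose to reach, as a shift and turn from the pose commanded when the call began, along the tool's axes at that moment; what a row does not reach only later rows make up. A row lasts 1/10 s, in which the tool goes at most 50 mm and 8.59 degrees, less where a joint would pass 70% of its speed; a pose out of reach is approached as far as the arm can. A call with a gripper value outside its range is refused whole. The fingers move at their own pace and stop on an object; the grip force is fixed at half the most. Time passes only in rows, so rows that repeat a pose let the fingers close. It gives the time, the measured TCP pose, the force and the opening at its end, in the units of the state.
- bot.read_state(): the state, without advancing time (a new reading comes with each control period).
- vision.capture(name): name is "scene" or "top" or "wrist"; returns (picture, depth): 480x640x3 uint8, red, green, blue; 480x640 float32, m along the optical axis (not along the pixel's ray), 0 where there is no reading.
- vision.camera_info(name): a dict with "vertical_fov" (degrees; the focal length in pixels is half the picture's height over the tangent of half this angle, whatever the lens; pixels are square), "cx", "cy" (the principal point, pixels), "k1" (the pictures are not rectified: a ray, as slopes to the right and down, at radius r is drawn at 1 + k1 r^2 times it, then the intrinsics apply), "position" and "rotation" of the camera in the world. Camera axes: x right, y down, z forward; pixel columns grow to the right and rows downward; lengths in m; the calibration is good to about 2 mm. A picture is of the moment at which its call begins: read the wrist's pose just before it. camera_info takes no time and is no camera call; for the wrist camera it gives the pose at the moment of the call.
- bot.hand_in(): hands the job in, once; it reports no verdict.
The state is a dict: "time_s": time; "joint_positions": joint angles; "qvel": joint speeds; "tau": joint torques, N m; "position": TCP position; "tcp_rot": TCP orientation; "force": force on the tool from outside, world axes, zero at the start; "moment": the same for the moment, N m; "opening": opening from 0.0 (shut) to 1.0 (fully open).
Only numpy, scipy, OpenCV 4.12 (cv2) and the standard library are available. Lean on these libraries where they do the work, as an engineer would, in place of code of your own. Each camera call takes 0.05 s, during which the arm holds its last target.

## Working session

There is one attempt and no reset: what is moved stays moved. The work goes in short steps, Python scripts to look and compute and a tool call to move; the robot and the scene stay as the last step left them, time stands still between calls to the robot, and variables do not carry over. Pictures are saved under pics/ and viewed, and the job is handed in when it is done.

Besides the shell and the picture viewer there is one more tool, called after ">>>" as name(argument=value, ...) on one line, values as JSON. jog_arm: Moves the arm, as the interface text tells. Its arguments: {"type":"object","properties":{"rows":{"type":"array"}},"required":["rows"]}

```bash
mkdir -p pics; cat > h.py <<'E'
import numpy as np,cv2,json
from rig import bot,vision
def K(ci):
    f=240/np.tan(np.radians(ci['vertical_fov'])/2); return f
def ray(ci,u,v):
    f=K(ci); xd=(u-ci['cx'])/f; yd=(v-ci['cy'])/f
    rd=np.hypot(xd,yd); r=rd
    for _ in range(30): r=rd/(1+ci['k1']*r*r)
    s=r/rd if rd>0 else 1
    return np.array([xd*s,yd*s,1.])
def onplane(ci,u,v,z):
    d=np.array(ci['rotation'])@ray(ci,u,v); p=np.array(ci['position']); return p+d*(z-p[2])/d[2]
def atdepth(ci,u,v,dep):
    return np.array(ci['position'])+np.array(ci['rotation'])@(ray(ci,u,v)*dep)
def proj(ci,P):
    c=np.array(ci['rotation']).T@(np.array(P)-np.array(ci['position'])); s=c[:2]/c[2]; s=s*(1+ci['k1']*(s@s)); return K(ci)*s+[ci['cx'],ci['cy']]
def snap(name,tag):
    ci=vision.camera_info(name); im,d=vision.capture(name)
    cv2.imwrite(f'pics/{tag}.png',im[:,:,::-1]); np.savez(f'pics/{tag}.npz',im=im,d=d)
    json.dump({k:np.array(v).tolist() for k,v in ci.items()},open(f'pics/{tag}.json','w')); return ci,im,d
def load(tag):
    z=np.load(f'pics/{tag}.npz'); return json.load(open(f'pics/{tag}.json')),z['im'],z['d']
def two(ci1,p1,ci2,p2):
    A=[];b=[]
    M=np.zeros((3,3));c=np.zeros(3);L=[]
    for ci,p in((ci1,p1),(ci2,p2)):
        d=np.array(ci['rotation'])@ray(ci,*p);d/=np.linalg.norm(d);Q=np.eye(3)-np.outer(d,d);M+=Q;c+=Q@np.array(ci['position']);L.append((Q,np.array(ci['position'])))
    x=np.linalg.solve(M,c); return x,[np.linalg.norm(Q@(x-o)) for Q,o in L]
E
python3 - <<'E'
from h import *
for n in('scene','top'):
    ci,im,d=snap(n,n+'0'); print(ci)
s=bot.read_state(); print(s)
E
```

```text
{'vertical_fov': 52.87077774191508, 'cx': 313.6661858948659, 'cy': 233.91731832072114, 'k1': -0.005213043311198216, 'position': array([1.03413151, 0.69922398, 0.75329926]), 'rotation': array([[-0.81411935,  0.37349372, -0.44464831],
       [ 0.58036647,  0.49747361, -0.64474396],
       [-0.01960702, -0.78295751, -0.62176612]])}
{'vertical_fov': 57.30950451906976, 'cx': 316.2903482613782, 'cy': 244.13760008949362, 'k1': -0.10205523418285459, 'position': array([ 0.46183604, -0.00345817,  1.13828163]), 'rotation': array([[-1.74620490e-02, -9.95213326e-01,  9.61535884e-02],
       [-9.99847434e-01,  1.74224916e-02, -1.25100992e-03],
       [-4.30213346e-04, -9.61607638e-02, -9.95365723e-01]])}
{'time_s': 0.1, 'joint_positions': array([-8.12728556e+01,  3.02738258e+01,  8.21483867e+01, -6.21955628e-04,
        6.76890721e+01, -1.02272826e+01]), 'qvel': array([ 0.02352579, -0.10695911, -0.18982889,  0.05403179, -0.02525256,
        0.07057884]), 'tau': array([-6.38520723e-04, -4.40984023e+01, -1.77151197e+01,  6.35001669e-02,
        5.34179772e-02, -3.76233982e-05]), 'position': array([ 0.20293796, -0.59046891,  0.23267112]), 'tcp_rot': array([[ 9.45775943e-01,  3.24819601e-01, -3.04626914e-04],
       [ 3.24819572e-01, -9.45774057e-01,  1.91827034e-03],
       [ 3.34983575e-04, -1.91320272e-03, -9.99998114e-01]]), 'force': array([0.03087216, 0.05612854, 0.19267571]), 'moment': array([ 0.00308679, -0.04387003,  0.04591216]), 'opening': 1.00180147509013}
```

View pics/scene0.png

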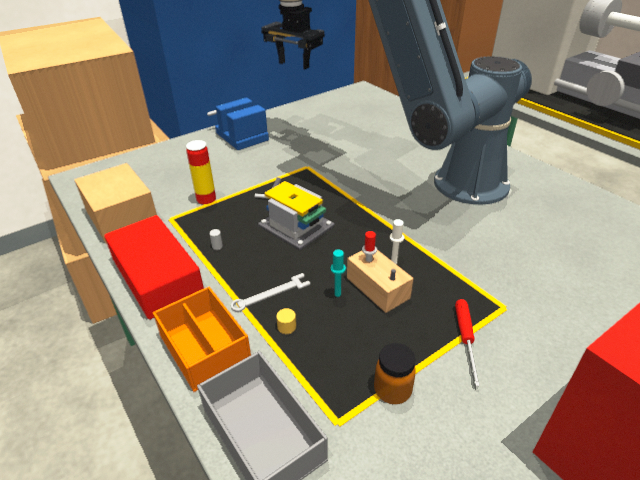

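View pics/top0.png

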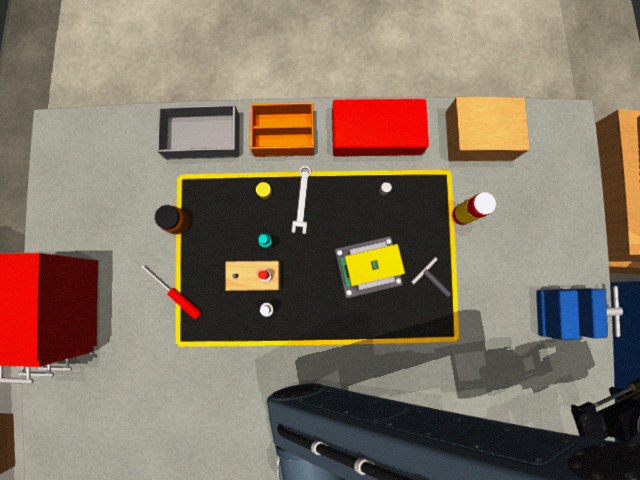

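The top view shows the red knob at about (265,275), the yellow tongue at (375,264), and a teal and a white decoy at (265,240) and (265,310). Next I'll measure them.

```bash
python3 - <<'E'
from h import *
c0,a,_=load('scene0');c1,b,_=load('top0')
A=cv2.resize(a[140:320,230:430],None,fx=4,fy=4,interpolation=cv2.INTER_CUBIC)[:600]
A=cv2.resize(a[160:310,240:430],None,fx=4,fy=4,interpolation=cv2.INTER_CUBIC)
B=cv2.resize(b[220:330,215:415],None,fx=4,fy=4,interpolation=cv2.INTER_CUBIC)
cv2.imwrite('pics/c1.png',A[:,:,::-1]);cv2.imwrite('pics/c2.png',B[:,:,::-1])
def blob(im,lo,hi,box):
    h=cv2.cvtColor(im,cv2.COLOR_RGB2HSV);m=cv2.inRange(h,lo,hi)
    if lo[0]==0 and hi[0]<12: m|=cv2.inRange(h,(170,lo[1],lo[2]),(180,255,255))
    z=np.zeros_like(m);x0,y0,x1,y1=box;z[y0:y1,x0:x1]=m[y0:y1,x0:x1]
    n,l,s,c=cv2.connectedComponentsWithStats(z);i=1+np.argmax(s[1:,4]);return c[i],s[i],l==i
r=(0,130,60),(8,255,255)
p0=blob(a,*r,(350,220,390,265));p1=blob(b,*r,(250,260,285,290))
print(p0[:2],p1[:2]); print(two(c0,p0[0],c1,p1[0]))
y0=blob(a,(24,130,90),(34,255,255),(255,170,335,225));y1=blob(b,(24,130,90),(34,255,255),(335,235,415,295))
for n,c,q in(('s',c0,y0),('t',c1,y1)):
    ct=cv2.findContours(q[2].astype(np.uint8),cv2.RETR_EXTERNAL,cv2.CHAIN_APPROX_NONE)[0][0]
    P=np.array([onplane(c,*p[0],.09)[:2]*1000 for p in ct],np.float32)
    print(n,q[:2],cv2.minAreaRect(P))
# hole in tongue & dark
E
```

```text
(array([369.74626866, 240.34328358]), array([365, 231,  11,  20, 201], dtype=int32)) (array([262.86111111, 274.30555556]), array([258, 270,  11,   9,  72], dtype=int32))
(array([0.49263754, 0.12128782, 0.11055996]), [np.float64(0.0003306947610107246), np.float64(0.00033069476101069384)])
s (array([292.85764294, 196.44574096]), array([265, 181,  57,  32, 857], dtype=int32)) ((514.735107421875, -142.19302368164062), (73.02141571044922, 130.51577758789062), 11.805343627929688)
t (array([374.46047073, 264.54133977]), array([ 345,  244,   60,   42, 1657], dtype=int32)) ((511.6562194824219, -143.08734130859375), (75.45413970947266, 133.146484375), 12.163922309875488)
```

View pics/c1.png

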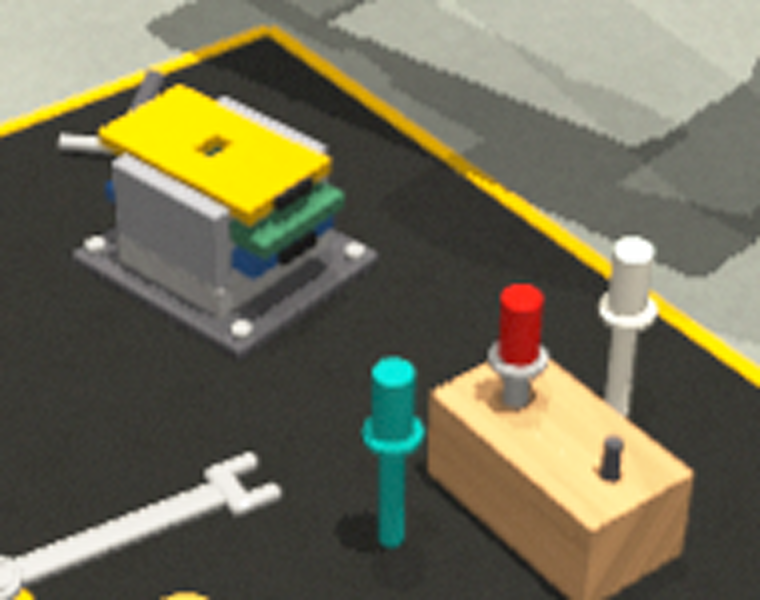

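View pics/c2.png

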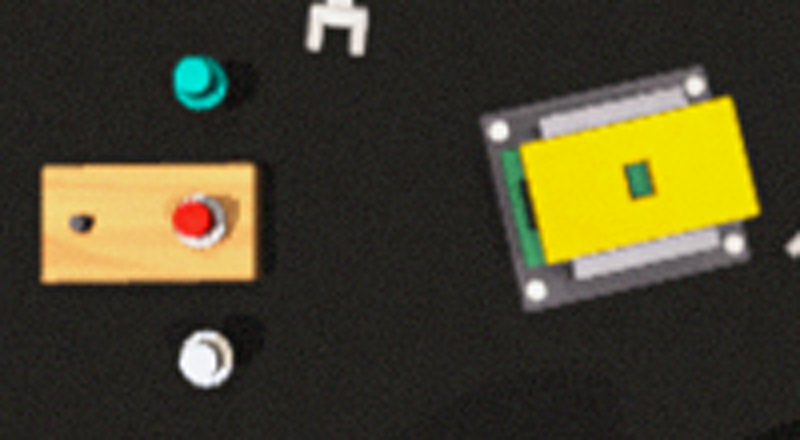

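>>> jog_arm(rows=[{"dp":[40,-33,-40],"turn":[0,0,3]},{"dp":[80,-66,-60],"turn":[0,0,7]},{"dp":[120,-100,-67],"turn":[0,0,7]},{"dp":[160,-132,-67],"turn":[0,0,7]},{"dp":[200,-165,-67],"turn":[0,0,7]},{"dp":[240,-198,-67],"turn":[0,0,7]},{"dp":[280,-231,-67],"turn":[0,0,7]},{"dp":[320,-264,-67],"turn":[0,0,7]},{"dp":[360,-300,-67],"turn":[0,0,7]},{"dp":[390,-330,-67],"turn":[0,0,7]}])

```text
schema error: expected keys dp, turn, grip
```

>>> jog_arm(rows=[{"dp":[40,-33,-40],"turn":[0,0,3],"grip":1},{"dp":[80,-66,-60],"turn":[0,0,7],"grip":1},{"dp":[120,-100,-67],"turn":[0,0,7],"grip":1},{"dp":[160,-132,-67],"turn":[0,0,7],"grip":1},{"dp":[200,-165,-67],"turn":[0,0,7],"grip":1},{"dp":[240,-198,-67],"turn":[0,0,7],"grip":1},{"dp":[280,-231,-67],"turn":[0,0,7],"grip":1},{"dp":[320,-264,-67],"turn":[0,0,7],"grip":1},{"dp":[360,-300,-67],"turn":[0,0,7],"grip":1},{"dp":[390,-330,-67],"turn":[0,0,7],"grip":1}])

```text
time_s: 1.1
position: [0.4526, -0.1745, 0.3004]
tcp_rot: [[0.978, 0.207, -0.0], [0.207, -0.978, 0.0], [-0.0, -0.0, -1.0]]
force: [-0.0, -0.7, 0.3]
opening: 1.003
```

```bash
python3 - <<'E'
from h import *
s=bot.read_state();print(s['time_s'],s['position'],s['tcp_rot'],s['joint_positions'],s['force'])
ci,im,d=snap('wrist','w1');print(ci)
E
```

```text
1.1 [ 0.45260065 -0.17452459  0.3003808 ] [[ 9.78374343e-01  2.06842069e-01 -6.17355144e-05]
 [ 2.06842076e-01 -9.78374336e-01  1.21884471e-04]
 [-3.51896067e-05 -1.32018141e-04 -9.99999991e-01]] [-3.43171810e+01  1.46302560e+01  9.66166951e+01  4.04870342e-03
  6.87599075e+01  4.37439985e+01] [-0.01632126 -0.74512294  0.28876237]
{'vertical_fov': 71.41762422435343, 'cx': 322.8008385045515, 'cy': 233.91602907932625, 'k1': 0.019796103115878778, 'position': array([ 0.52132123, -0.15996535,  0.45238383]), 'rotation': array([[ 2.07780691e-01, -9.45268620e-01, -2.51583824e-01],
       [-9.78175109e-01, -2.01001193e-01, -5.26495661e-02],
       [-8.00666241e-04,  2.57032598e-01, -9.66402402e-01]])}
```

View pics/w1.png

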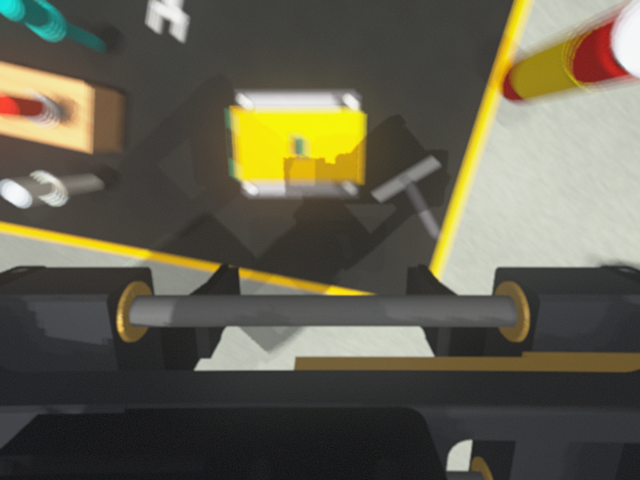

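The first wrist picture is motion-blurred. The post is at (300,145) in it, so I'll retake it now that the arm is still.

```bash
python3 - <<'E'
from h import *
snap('wrist','w2');ci,im,d=snap('wrist','w2');s=bot.read_state();print(s['time_s'],s['position'])
B=cv2.resize(im[70:220,200:400],None,fx=4,fy=4,interpolation=cv2.INTER_CUBIC)
cv2.imwrite('pics/c3.png',B[:,:,::-1])
print(d[130:160:4,280:320:5])
E
```

```text
1.25 [ 0.45251815 -0.17343321  0.30027035]
[[0.3468165  0.34469104 0.3453775  0.34501278 0.34517315 0.34664625
  0.345143   0.34371302]
 [0.3464504  0.3464456  0.34589705 0.3470552  0.34458664 0.3474311
  0.34565264 0.3460087 ]
 [0.34746605 0.34923944 0.34706128 0.3467725  0.3465795  0.34832522
  0.34855264 0.34846488]
 [0.34940553 0.34742892 0.34806424 0.34843794 0.34969005 0.40852425
  0.36718157 0.36828735]
 [0.35004985 0.348408   0.34842923 0.3499097  0.35129014 0.42694548
  0.3699475  0.3693663 ]
 [0.35016367 0.34936747 0.3514931  0.34984785 0.35229108 0.42881432
  0.36865762 0.3697085 ]
 [0.35116073 0.35198382 0.35156325 0.35082194 0.35154173 0.4290442
  0.37028116 0.37095156]
 [0.35367906 0.3528233  0.35235023 0.3525424  0.35562125 0.41125244
  0.37113038 0.35429347]]
```

View pics/c3.png

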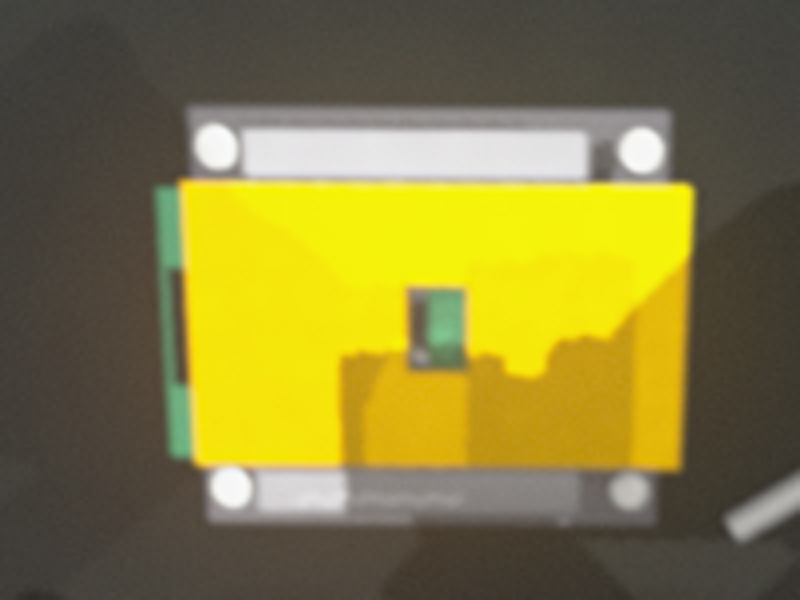

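```bash
python3 - <<'E'
from h import *
ci,im,d=load('w2'); c1,b,_=load('top0')
W=lambda q,z,c=ci:onplane(c,200+(q[0]+.5)/4-.5,70+(q[1]+.5)/4-.5,z)
th=np.radians(12.0);ex=np.array([np.cos(th),np.sin(th)]);ey=np.array([-np.sin(th),np.cos(th)])
def pr(n,p): print(n,np.round(p*1000,1),'post xy',np.round([1000*p[:2]@ex,1000*p[:2]@ey],1))
for n,q,z in(('yTL',(181,181),.09),('yTR',(694,184),.09),('yBL',(195,467),.09),('yBR',(682,470),.09),('hTL',(408,288),.09),('hTR',(466,289),.09),('hBL',(408,369),.09),('hBR',(466,369),.09),('gTL',(154,187),.07),('gBL',(170,459),.07),('ghole right edge top',(427,310),.07),
 ('b1',(216,146),.012),('b2',(641,148),.012),('b3',(231,487),.012),('b4',(630,490),.012)):
    pr(n,W(q,z))
for q in((216,146),(641,148),(231,487),(630,490)):
    u,v=200+q[0]/4,70+q[1]/4; P=atdepth(ci,u,v,np.median(d[int(v)-1:int(v)+2,int(u)-1:int(u)+2]));print('bolt',P)
bo=[(497,130),(695,86),(735,243),(536,290)]
for q in bo: pr('topbolt',onplane(c1,215+(q[0]+.5)/4-.5,220+(q[1]+.5)/4-.5,.012))
for q in((520,146),(733,97),(759,213),(545,263)): pr('topY',onplane(c1,215+(q[0]+.5)/4-.5,220+(q[1]+.5)/4-.5,.09))
for q in((625,166),(648,160),(655,194),(631,200)): pr('topH',onplane(c1,215+(q[0]+.5)/4-.5,220+(q[1]+.5)/4-.5,.09))
# two-view height of bolt pairs
for qw,qt in(((216,146),bo[0]),((641,148),bo[1]),((630,490),bo[2]),((231,487),bo[3]),):
    print(two(ci,(200+qw[0]/4,70+qw[1]/4),c1,(215+qt[0]/4,220+qt[1]/4)))
print('yTL two',two(ci,(200+181/4,70+181/4),c1,(215+520/4,220+146/4)),two(ci,(200+682/4,70+470/4),c1,(215+759/4,220+213/4)))
E
```

```text
yTL [533.4 -70.4  90. ] post xy [ 507.2 -179.8]
yTR [ 561.1 -198.7   90. ] post xy [ 507.5 -311. ]
yBL [462.2 -85.4  90. ] post xy [ 434.3 -179.6]
yBR [ 489.9 -214.1   90. ] post xy [ 434.7 -311.2]
hTL [ 520.3 -132.3   90. ] post xy [ 481.4 -237.6]
hTR [ 523.3 -147.1   90. ] post xy [ 481.3 -252.7]
hBL [ 500.1 -136.4   90. ] post xy [ 460.8 -237.4]
hBR [ 503.4 -151.4   90. ] post xy [ 460.9 -252.8]
gTL [531.  -58.8  70. ] post xy [ 507.2 -167.9]
gBL [459.6 -74.2  70. ] post xy [ 434.1 -168.1]
ghole right edge top [ 515.6 -137.3   70. ] post xy [ 475.8 -241.5]
b1 [548.4 -60.9  12. ] post xy [ 523.7 -173.6]
b2 [ 576.2 -189.2   12. ] post xy [ 524.2 -304.9]
b3 [445.4 -82.8  12. ] post xy [ 418.5 -173.6]
b4 [ 472.9 -211.5   12. ] post xy [ 418.6 -305.2]
bolt [ 0.54777673 -0.06240293  0.01637127]
bolt [ 0.57534979 -0.18945185  0.01599666]
bolt [ 0.44575959 -0.0840707   0.01620198]
bolt [ 0.47301337 -0.21159341  0.01600707]
topbolt [549.  -62.6  12. ] post xy [ 524.  -175.4]
topbolt [ 575.2 -191.3   12. ] post xy [ 522.8 -306.7]
topbolt [ 473.5 -213.9   12. ] post xy [ 418.7 -307.7]
topbol
[... 489 characters left out ...]
  0.01973081]), [np.float64(8.716228000420486e-05), np.float64(8.71622800041551e-05)])
(array([ 0.57165157, -0.18731155,  0.04232191]), [np.float64(0.00048260327044986185), np.float64(0.0004826032704499984)])
(array([ 0.47298506, -0.21209384,  0.02070286]), [np.float64(0.001214544460559405), np.float64(0.0012145444605594323)])
(array([ 0.44586545, -0.08518326,  0.02044097]), [np.float64(0.0007558393052309665), np.float64(0.0007558393052309378)])
yTL two (array([ 0.53236308, -0.07243706,  0.09649106]), [np.float64(0.0006143102813747597), np.float64(0.0006143102813747484)]) (array([ 0.4895015 , -0.21483188,  0.09040624]), [np.float64(0.0003475399595520324), np.float64(0.00034753995955210255)])
```

>>> jog_arm(rows=[{"dp":[8,-42,0],"turn":[0,0,0],"grip":1},{"dp":[17,-84,0],"turn":[0,0,0],"grip":1},{"dp":[25,-126,0],"turn":[0,0,0],"grip":1},{"dp":[34,-168,0],"turn":[0,0,0],"grip":1},{"dp":[42,-210,0],"turn":[0,0,0],"grip":1},{"dp":[50,-250,0],"turn":[0,0,0],"grip":1},{"dp":[56,-278,0],"turn":[0,0,0],"grip":1},{"dp":[56,-278,0],"turn":[0,0,0],"grip":1},{"dp":[56,-278,0],"turn":[0,0,0],"grip":1}])

```text
time_s: 2.15
position: [0.4493, 0.1062, 0.3004]
tcp_rot: [[0.978, 0.207, -0.0], [0.207, -0.978, -0.001], [-0.001, 0.001, -1.0]]
force: [0.0, 0.0, -0.7]
opening: 0.999
```

```bash
python3 - <<'E'
from h import *
s=bot.read_state();print(s['time_s'],s['position'],s['qvel'])
ci,im,d=snap('wrist','w3')
B=cv2.resize(im[20:270,180:480],None,fx=2.5,fy=2.4,interpolation=cv2.INTER_CUBIC)
cv2.imwrite('pics/c4.png',im[:,:,::-1])
E
```

```text
2.15 [0.44927842 0.106163   0.3003587 ] [-1.51863684 -0.07406538  0.10872248 -0.02335632 -0.05945616  0.18580478]
```

View pics/c4.png

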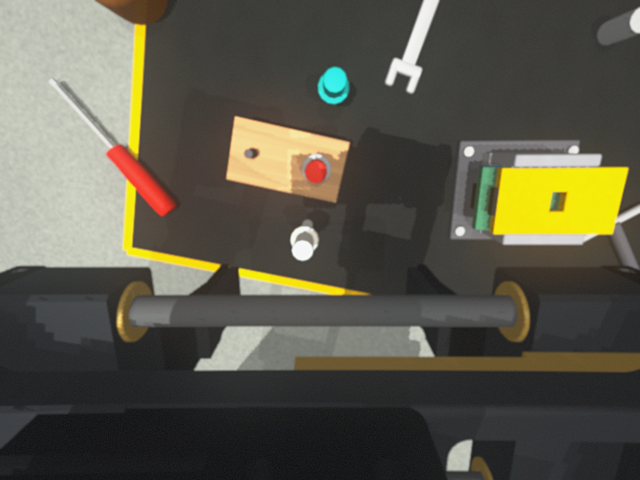

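Sharp now: the knob is at (316,172) and the post at (558,201), with teal at (334,85) and white at (305,240).

```bash
python3 - <<'E'
from h import *
ci,im,d=snap('wrist','w4'); s=bot.read_state();print(s['time_s'],s['position'])
h=cv2.cvtColor(im,cv2.COLOR_RGB2HSV);m=cv2.inRange(h,(0,130,50),(8,255,255))|cv2.inRange(h,(170,130,50),(180,255,255))
m[:,:290]=0;m[:,345:]=0;m[:145]=0;m[200:]=0
ct=max(cv2.findContours(m,0,1)[0],key=cv2.contourArea);print(cv2.boundingRect(ct),cv2.minEnclosingCircle(ct),cv2.contourArea(ct))
M=cv2.moments(ct);c=(M['m10']/M['m00'],M['m01']/M['m00']);print(c)
u,v=map(int,c);print('depthpt',atdepth(ci,*c,np.median(d[v-2:v+3,u-2:u+3])))
for z in(.109,.129):print(z,onplane(ci,*c,z))
B=cv2.resize(im[100:260,220:420],None,fx=4,fy=3.75,interpolation=cv2.INTER_CUBIC)
B=cv2.resize(im[100:250,220:420],None,fx=4,fy=4,interpolation=cv2.INTER_CUBIC)
cv2.imwrite('pics/c5.png',B[:,:,::-1])
c0,a,_=load('scene0');print(two(ci,c,c0,(369.7,234)))
E
```

```text
2.25 [0.44941806 0.10551511 0.30040602]
(304, 160, 22, 24) ((315.0, 171.5), 11.672718048095703) 362.5
(314.8285057471264, 171.36735632183908)
depthpt [0.49276688 0.12270362 0.13008591]
0.109 [0.49110651 0.12285646 0.109     ]
0.129 [0.49268138 0.12271149 0.129     ]
(array([0.49351751, 0.12197907, 0.12844647]), [np.float64(0.0011448543835283732), np.float64(0.0011448543835284079)])
```

View pics/c5.png

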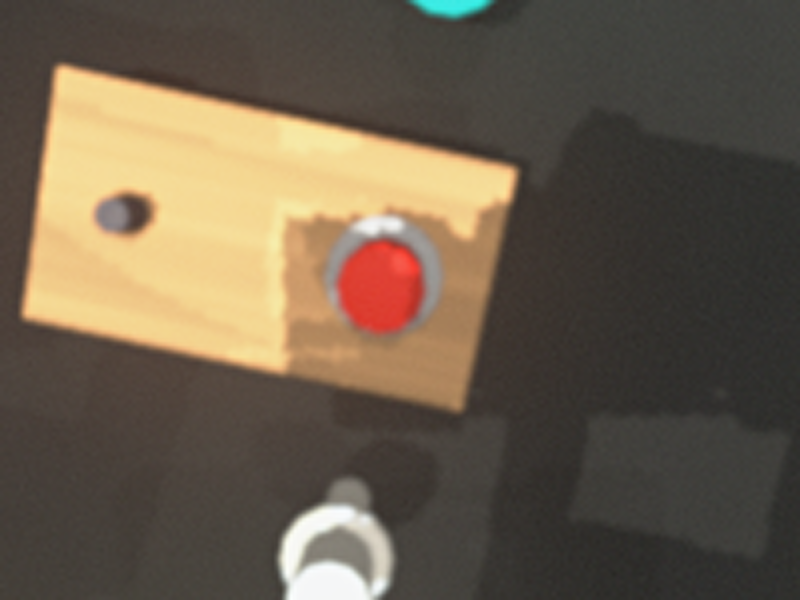

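>>> jog_arm(rows=[{"dp":[20,-4,40],"turn":[0,0,0],"grip":1},{"dp":[46,-8,80],"turn":[0,0,0],"grip":1},{"dp":[46,-8,115],"turn":[0,0,0],"grip":1},{"dp":[46,-8,140],"turn":[0,0,0],"grip":0.7},{"dp":[46,-8,140],"turn":[0,0,0],"grip":0.7},{"dp":[46,-8,140],"turn":[0,0,0],"grip":0.7}])

```text
time_s: 2.85
position: [0.4929, 0.1232, 0.1606]
tcp_rot: [[0.979, 0.205, -0.001], [0.205, -0.979, -0.0], [-0.001, 0.0, -1.0]]
force: [0.8, 0.6, -0.2]
opening: 0.812
```

```bash
python3 - <<'E'
from h import *
ci,im,d=snap('wrist','w5');ci,im,d=snap('wrist','w5'); s=bot.read_state();print(s['time_s'],s['position'],s['force'],s['opening'])
# where the tcp and jaw line project
p=s['position'];R=s['tcp_rot']
print(proj(ci,p+R@[0,0,.02]),proj(ci,p+R@[0,.03,.02]),proj(ci,[.493,.1227,.129]))
E
```

```text
2.95 [0.49391375 0.12377857 0.16205312] [ 0.16085165  0.06681203 -0.29290039] 0.7428446102699015
[322.62206851 276.60159564] [377.20078937 276.66805688] [324.08790842 270.07539179]
```

View pics/w5.png

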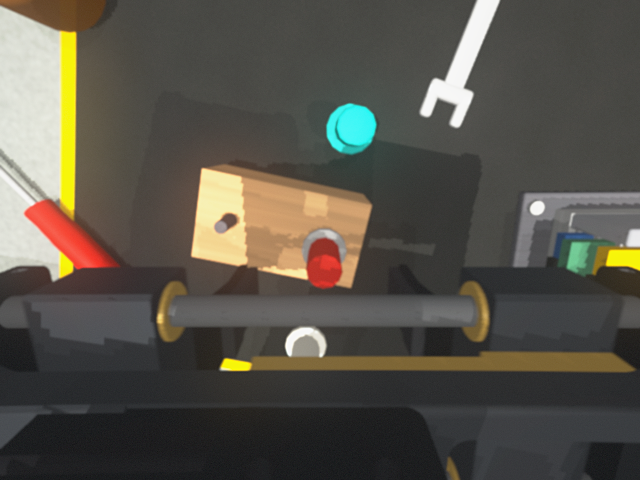

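The knob is centred between the fingers at (324,272), as predicted. Descending to grip.

>>> jog_arm(rows=[{"dp":[-1,0,20],"turn":[0,0,0],"grip":0.7},{"dp":[-1,0,40],"turn":[0,0,0],"grip":0.7},{"dp":[-1,0,57],"turn":[0,0,0],"grip":0.7},{"dp":[-1,0,57],"turn":[0,0,0],"grip":0.6},{"dp":[-1,0,57],"turn":[0,0,0],"grip":0.3},{"dp":[-1,0,57],"turn":[0,0,0],"grip":0},{"dp":[-1,0,57],"turn":[0,0,0],"grip":0},{"dp":[-1,0,57],"turn":[0,0,0],"grip":0},{"dp":[-1,0,57],"turn":[0,0,0],"grip":0},{"dp":[-1,0,57],"turn":[0,0,0],"grip":0}])

```text
time_s: 3.95
position: [0.492, 0.1241, 0.104]
tcp_rot: [[0.978, 0.207, 0.001], [0.207, -0.978, -0.0], [0.001, 0.001, -1.0]]
force: [0.5, -1.6, 3.8]
opening: 0.245
```

```bash
python3 - <<'E'
from h import *
s=bot.read_state();print(s['time_s'],s['position'],s['force'],s['moment'],s['opening'])
E
```

```text
3.95 [0.49201805 0.12412122 0.10401174] [ 0.45341204 -1.6247384   3.84507946] [-0.19139714 -0.05017947 -0.02079166] 0.245263406580311
```

>>> jog_arm(rows=[{"dp":[0,0,-8],"turn":[0,0,0],"grip":0},{"dp":[0,0,-25],"turn":[0,0,0],"grip":0},{"dp":[0,0,-50],"turn":[0,0,0],"grip":0},{"dp":[0,0,-80],"turn":[0,0,0],"grip":0},{"dp":[0,0,-110],"turn":[0,0,0],"grip":0},{"dp":[0,0,-120],"turn":[0,0,0],"grip":0},{"dp":[0,0,-120],"turn":[0,0,0],"grip":0},{"dp":[0,0,-120],"turn":[0,0,0],"grip":0}])

```text
time_s: 4.75
position: [0.4904, 0.1243, 0.2225]
tcp_rot: [[0.978, 0.207, -0.002], [0.207, -0.978, 0.0], [-0.002, -0.001, -1.0]]
force: [-0.2, 0.2, -2.9]
opening: 0.25
```

```bash
python3 - <<'E'
from h import *
s=bot.read_state();print(s['time_s'],s['position'],s['force'],s['moment'],s['opening'])
ci,im,d=snap('wrist','w6');snap('scene','s6')
p=s['position'];R=s['tcp_rot']
print(proj(ci,p+[0,0,.005+.02]),proj(ci,p+[0,0,-.02]), proj(ci,p+[0,0,-.096]))
B=cv2.resize(im[150:300,220:420],None,fx=4,fy=4,interpolation=cv2.INTER_CUBIC)
cv2.imwrite('pics/c6.png',B[:,:,::-1])
E
```

```text
4.75 [0.49044168 0.12430652 0.22250504] [-0.16507724  0.24868073 -2.9026916 ] [0.05414464 0.02233626 0.00480966] 0.24998167812965874
[322.9058629  317.72886105] [322.9834653 276.7487514] [323.0550914 238.9978124]
```

View pics/c6.png

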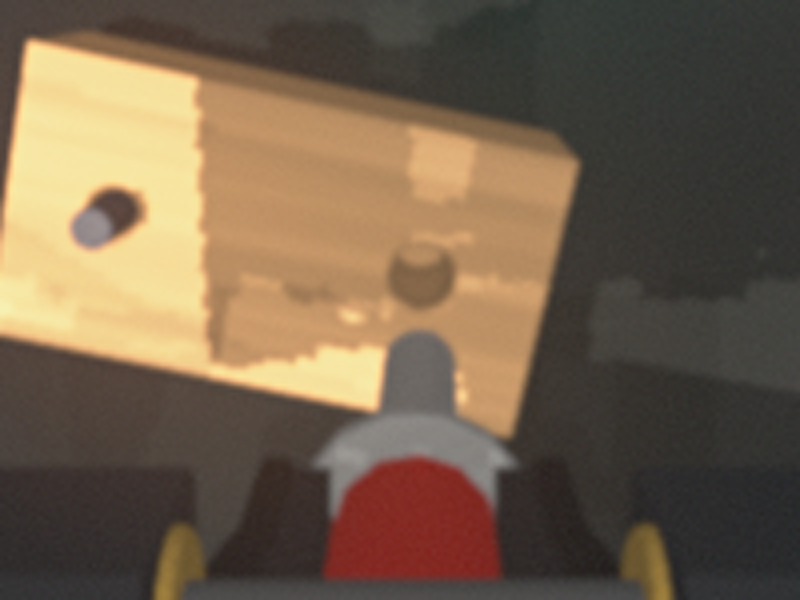

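View pics/s6.png

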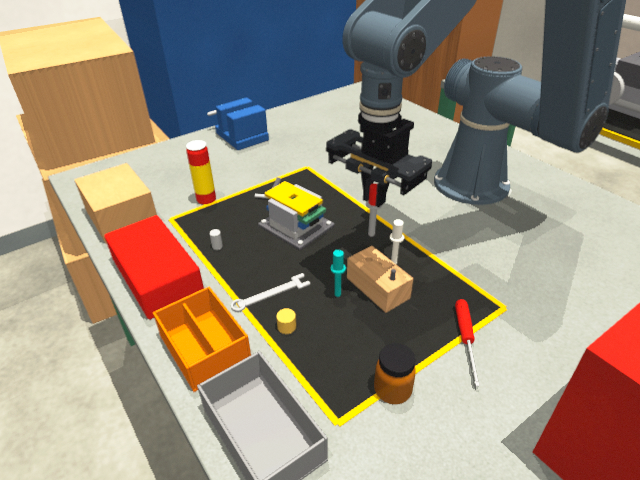

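The pin is held upright and its tip is where I predicted, at about (325,233). Moving over the yellow hole.

>>> jog_arm(rows=[{"dp":[-2,15,0],"turn":[0,0,0],"grip":0},{"dp":[-6,45,0],"turn":[0,0,0],"grip":0},{"dp":[-11,85,0],"turn":[0,0,0],"grip":0},{"dp":[-16,125,0],"turn":[0,0,0],"grip":0},{"dp":[-21,165,0],"turn":[0,0,0],"grip":0},{"dp":[-27,205,0],"turn":[0,0,0],"grip":0},{"dp":[-31,240,4],"turn":[0,0,0],"grip":0},{"dp":[-34,258,10],"turn":[0,0,0],"grip":0},{"dp":[-34,264,15],"turn":[0,0,0],"grip":0},{"dp":[-34,264,15],"turn":[0,0,0],"grip":0}])

```text
time_s: 5.85
position: [0.512, -0.141, 0.2066]
tcp_rot: [[0.979, 0.206, -0.004], [0.206, -0.979, 0.002], [-0.003, -0.003, -1.0]]
force: [-0.2, 0.9, -0.9]
opening: 0.245
```

```bash
python3 - <<'E'
from h import *
ci,im,d=snap('wrist','w7');snap('scene','s7');ci,im,d=snap('wrist','w7')
s=bot.read_state();print(s['time_s'],s['position'],s['tcp_rot'],s['force'],s['moment'],s['opening'])
p=s['position'];print(proj(ci,p+[0,0,-.096]),proj(ci,[.5117,-.142,.09]))
B=cv2.resize(im[130:280,220:420],None,fx=4,fy=4,interpolation=cv2.INTER_CUBIC)
cv2.imwrite('pics/c7.png',B[:,:,::-1])
c,a,_=load('s7')
B=cv2.resize(a[130:270,230:370],None,fx=5,fy=4.28,interpolation=cv2.INTER_CUBIC)
B=cv2.resize(a[150:250,240:360],None,fx=6,fy=6,interpolation=cv2.INTER_CUBIC)
cv2.imwrite('pics/c7s.png',B[:,:,::-1])
E
```

```text
6.0 [ 0.51248118 -0.13958531  0.20808179] [[ 0.97806878  0.20827693 -0.00147722]
 [ 0.20827881 -0.97806869  0.00125825]
 [-0.00118276 -0.00153833 -0.99999812]] [-0.43492914  0.46596939 -1.71591485] [ 0.02459895  0.02179651 -0.02777977] 0.24696129066966896
[323.18704042 238.8702247 ] [325.86747513 233.11055059]
```

View pics/c7.png

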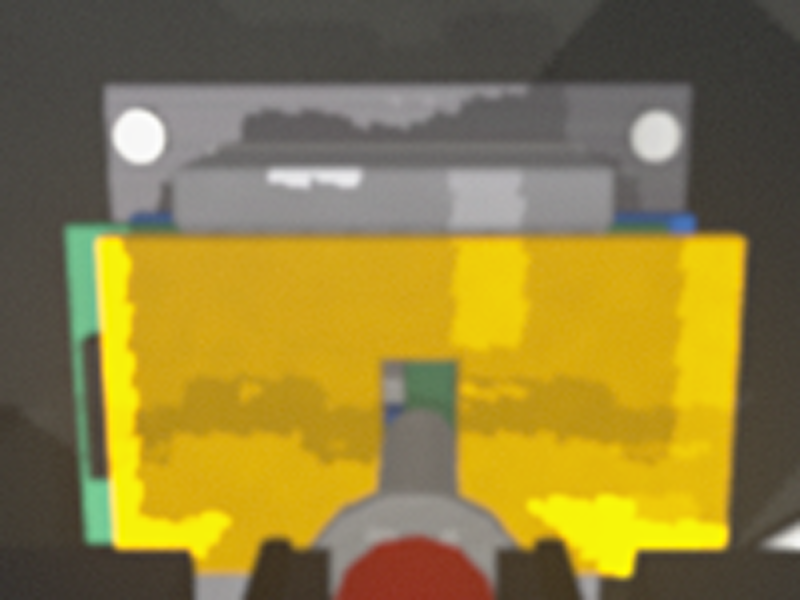

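View pics/c7s.png

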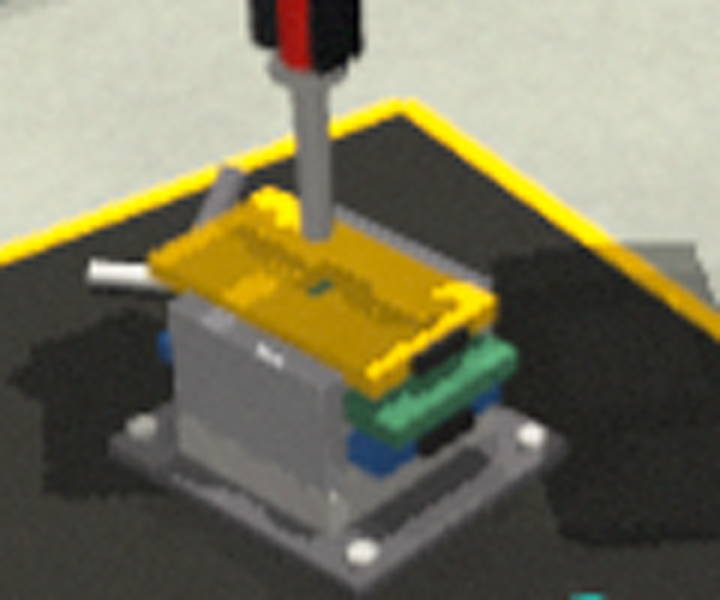

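The tip at (325,231) lines up with the yellow hole along y. Before lowering, I'll work out how far each tongue is offset from the post axis in this close view.

```bash
python3 - <<'E'
from h import *
th=np.radians(12.0);ex=np.array([np.cos(th),np.sin(th)]);ey=np.array([-np.sin(th),np.cos(th)])
ci,im,d=load('w7')
W=lambda q,z:onplane(ci,220+(q[0]+.5)/4-.5,130+(q[1]+.5)/4-.5,z)
for n,q,z in(('yL',(96,237),.09),('yR',(746,237),.09),('hL',(382,361),.09),('hR',(458,361),.09),('hole far',(420,360),.09),('gL',(65,225),.07),('gholeR',(404,380),.07),('bL',(130,215),.05),('bR',(695,215),.05),('bolt',(138,137),.018),('bolt',(656,136),.018),('base',(104,86),.01),('base',(692,86),.01),('tip',(420,405),.112),('chan',(172,165),.08),('chan',(614,165),.08)):
    P=W(q,z)[:2]*1000;print(n,np.round([P@ex,P@ey],1))
p=bot.read_state()['position'][:2]*1000;print('tcp',p@ex,p@ey)
E
```

```text
yL [ 507.8 -178.9]
yR [ 507.9 -309.8]
hL [ 482.3 -236.4]
hR [ 482.3 -252.1]
hole far [ 482.5 -244.2]
gL [ 507.8 -167.6]
gholeR [ 473.5 -240.7]
bL [ 507.7 -177.4]
bR [ 507.8 -307.6]
bolt [ 523.5 -173.7]
bolt [ 523.9 -303.3]
base [ 535.7 -164.1]
base [ 535.8 -313.2]
tip [ 478.6 -244.2]
chan [ 521.3 -193.1]
chan [ 521.4 -284.1]
tcp 472.26082338014777 -243.0858668428744
```

>>> jog_arm(rows=[{"dp":[-1.3,0,6],"turn":[0,0,0],"grip":0},{"dp":[-1.3,0,12],"turn":[0,0,0],"grip":0},{"dp":[-1.3,0,17],"turn":[0,0,0],"grip":0},{"dp":[-1.3,0,17],"turn":[0,0,0],"grip":0}])

```text
time_s: 6.4
position: [0.511, -0.1407, 0.1906]
tcp_rot: [[0.978, 0.208, -0.002], [0.208, -0.978, 0.001], [-0.002, -0.001, -1.0]]
force: [0.2, 0.5, -2.2]
opening: 0.243
```

```bash
cat >> h.py <<'E'
th=np.radians(12.0);ex=np.array([np.cos(th),np.sin(th)]);ey=np.array([-np.sin(th),np.cos(th)])
def st():
    s=bot.read_state();p=s['position']*1000;f=s['force'];m=s['moment'];print('t',round(s['time_s'],2),'post x,y',np.round([p[:2]@ex,p[:2]@ey],2),'z',round(p[2],2),'tipz',round(p[2]-96,2),'F post',np.round([f[:2]@ex,f[:2]@ey,f[2]],2),'op',round(s['opening'],3));return s
E
python3 - <<'E'
from h import *
ci,im,d=snap('wrist','w8');st()
B=cv2.resize(im[130:280,220:420],None,fx=4,fy=4,interpolation=cv2.INTER_CUBIC)
cv2.imwrite('pics/c8.png',B[:,:,::-1])
E
```

```text
t 6.45 post x,y [ 470.89 -244.15] z 191.04 tipz 95.04 F post [-0.27  0.78 -1.26] op 0.243
```

View pics/c8.png

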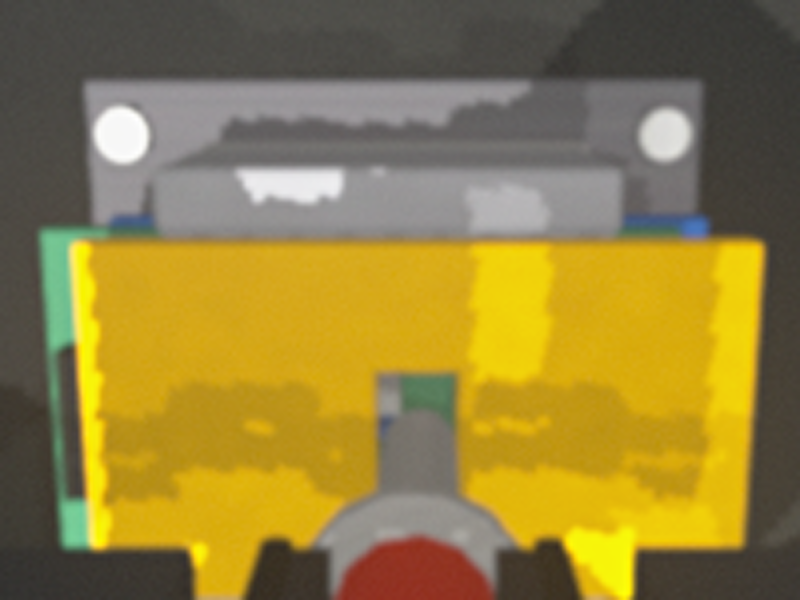

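>>> jog_arm(rows=[{"dp":[0,-0.4,2],"turn":[0,0,0],"grip":0},{"dp":[0,-0.4,4],"turn":[0,0,0],"grip":0},{"dp":[0,-0.4,5.5],"turn":[0,0,0],"grip":0},{"dp":[0,-0.4,6.5],"turn":[0,0,0],"grip":0},{"dp":[0,-0.4,7],"turn":[0,0,0],"grip":0}])

```text
time_s: 6.95
position: [0.5116, -0.141, 0.1845]
tcp_rot: [[0.978, 0.207, -0.0], [0.207, -0.978, 0.0], [-0.0, -0.0, -1.0]]
force: [-0.0, -0.0, -1.8]
opening: 0.246
```

```bash
python3 - <<'E'
from h import *
st()
E
```

```text
t 6.95 post x,y [ 471.11 -244.26] z 184.46 tipz 88.46 F post [-0.03 -0.   -1.76] op 0.246
```

>>> jog_arm(rows=[{"dp":[0,0,1],"turn":[0,0,0],"grip":0},{"dp":[0,0,2],"turn":[0,0,0],"grip":0},{"dp":[0,0,3],"turn":[0,0,0],"grip":0},{"dp":[0,0,4],"turn":[0,0,0],"grip":0}])

```text
time_s: 7.35
position: [0.5116, -0.1409, 0.1805]
tcp_rot: [[0.978, 0.207, -0.0], [0.207, -0.978, 0.0], [-0.0, -0.0, -1.0]]
force: [-0.0, 1.1, -2.1]
opening: 0.244
```

```bash
python3 - <<'E'
from h import *
ci,im,d=snap('wrist','w9');st()
B=cv2.resize(im[130:280,220:420],None,fx=4,fy=4,interpolation=cv2.INTER_CUBIC)
cv2.imwrite('pics/c9.png',B[:,:,::-1])
E
```

```text
t 7.4 post x,y [ 471.01 -244.1 ] z 180.3 tipz 84.3 F post [-0.21 -0.87 -2.66] op 0.246
```

View pics/c9.png

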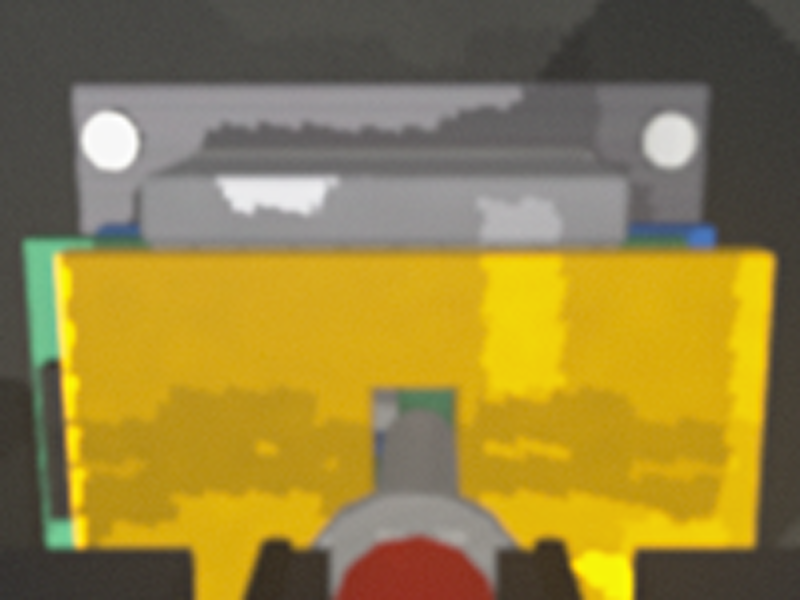

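The nose is inside the yellow hole with no contact load. Lowering to just above the green tongue.

>>> jog_arm(rows=[{"dp":[0,-0.4,2],"turn":[0,0,0],"grip":0},{"dp":[0,-0.4,4],"turn":[0,0,0],"grip":0},{"dp":[0,-0.4,6],"turn":[0,0,0],"grip":0},{"dp":[0,-0.4,8],"turn":[0,0,0],"grip":0},{"dp":[0,-0.4,8.8],"turn":[0,0,0],"grip":0},{"dp":[0,-0.4,8.8],"turn":[0,0,0],"grip":0}])

```text
time_s: 8.0
position: [0.5114, -0.1405, 0.1716]
tcp_rot: [[0.978, 0.207, -0.0], [0.207, -0.978, 0.0], [-0.0, -0.0, -1.0]]
force: [-0.1, 0.3, -1.8]
opening: 0.241
```

```bash
python3 - <<'E'
from h import *
st()
E
```

```text
t 8.0 post x,y [ 471.06 -243.77] z 171.57 tipz 75.57 F post [ 0.    0.3  -1.78] op 0.241
```

>>> jog_arm(rows=[{"dp":[0,-1.5,0],"turn":[0,0,0],"grip":0},{"dp":[0,-3,0],"turn":[0,0,0],"grip":0},{"dp":[0,-4.5,0],"turn":[0,0,0],"grip":0},{"dp":[0,-6,0],"turn":[0,0,0],"grip":0},{"dp":[0,-7.5,0],"turn":[0,0,0],"grip":0},{"dp":[0,-9,0],"turn":[0,0,0],"grip":0},{"dp":[0,-10.5,0],"turn":[0,0,0],"grip":0},{"dp":[0,-11.8,0],"turn":[0,0,0],"grip":0},{"dp":[0,-11.8,0],"turn":[0,0,0],"grip":0}])

```text
time_s: 8.9
position: [0.509, -0.1287, 0.1718]
tcp_rot: [[0.978, 0.207, 0.0], [0.207, -0.978, 0.0], [0.0, -0.0, -1.0]]
force: [1.0, -1.4, -2.3]
opening: 0.246
```

```bash
python3 - <<'E'
from h import *
st();ci,im,d=snap('wrist','w10');st()
B=cv2.resize(im[130:280,220:420],None,fx=4,fy=4,interpolation=cv2.INTER_CUBIC)
cv2.imwrite('pics/c10.png',B[:,:,::-1])
E
```

```text
t 8.9 post x,y [ 471.17 -231.7 ] z 171.82 tipz 75.82 F post [ 0.69 -1.6  -2.27] op 0.246
t 8.95 post x,y [ 471.18 -231.77] z 171.82 tipz 75.82 F post [ 0.69 -1.3  -1.69] op 0.245
```

View pics/c10.png

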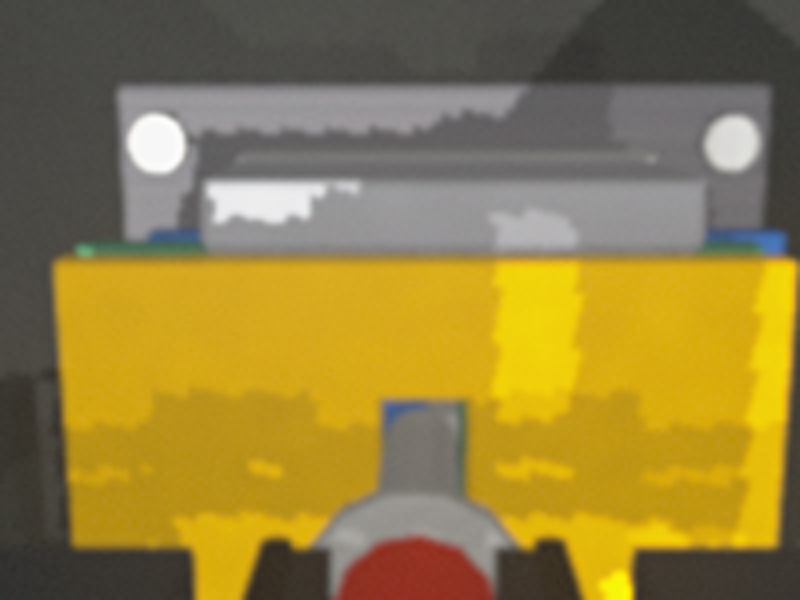

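```bash
python3 - <<'E'
from h import *
ci,im,d=load('w10')
W=lambda q,z:onplane(ci,220+(q[0]+.5)/4-.5,130+(q[1]+.5)/4-.5,z)
for n,q,z in(('yL',(54,260),.09),('yR',(797,260),.09),('hL',(382,403),.09),('hR',(468,403),.09),('gL',(76,247),.07),('gR',(765,247),.07),('bL',(148,235),.05),('bR',(784,235),.05),('shankL',(384,470),.087),('shankR',(459,470),.087),('gholeR',(459,440),.07)):
    P=W(q,z)[:2]*1000;print(n,np.round([P@ex,P@ey],1))
B=cv2.resize(im[210:270,290:360],None,fx=10,fy=10,interpolation=cv2.INTER_CUBIC)
cv2.imwrite('pics/c10b.png',cv2.convertScaleAbs(B[:,:,::-1],alpha=1.6))
E
```

```text
yL [ 507.8 -168.6]
yR [ 507.8 -298.9]
hL [ 481.9 -226. ]
hR [ 481.9 -241.5]
gL [ 507.4 -167.6]
gR [ 507.4 -298.4]
bL [ 507.2 -177.4]
bR [ 507.2 -307.4]
shankL [ 468.3 -226.2]
shankR [ 468.3 -240.1]
gholeR [ 469.3 -240.7]
```

View pics/c10b.png

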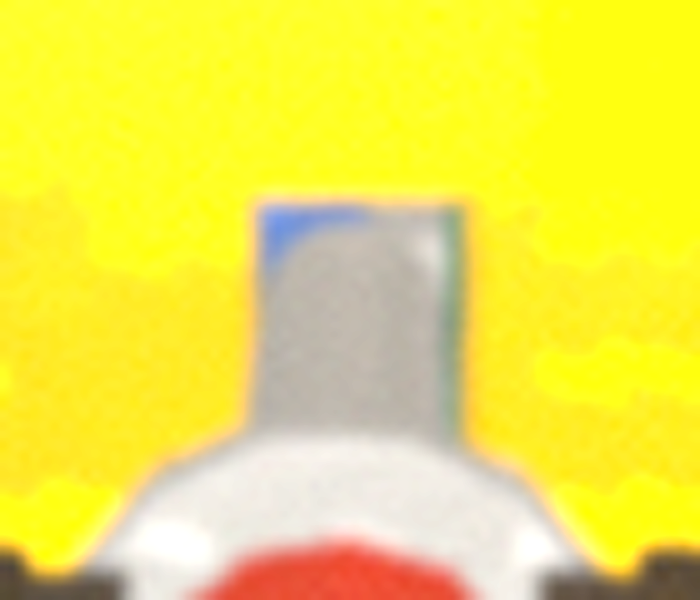

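Yellow moved with the pin, and the shank (cam y -233.1) is over the green hole (-233.0). Descending.

>>> jog_arm(rows=[{"dp":[0,0,2],"turn":[0,0,0],"grip":0},{"dp":[0,0,4],"turn":[0,0,0],"grip":0},{"dp":[0,0,6],"turn":[0,0,0],"grip":0},{"dp":[0,0,7],"turn":[0,0,0],"grip":0},{"dp":[0,0,8],"turn":[0,0,0],"grip":0},{"dp":[0,0,9],"turn":[0,0,0],"grip":0}])

```text
time_s: 9.55
position: [0.509, -0.1289, 0.1626]
tcp_rot: [[0.978, 0.207, -0.0], [0.207, -0.978, 0.0], [-0.0, -0.0, -1.0]]
force: [0.1, -0.0, -1.3]
opening: 0.248
```

```bash
python3 - <<'E'
from h import *
st()
E
```

```text
t 9.55 post x,y [ 471.09 -231.95] z 162.61 tipz 66.61 F post [ 0.12 -0.07 -1.31] op 0.248
```

In the green hole with no load. Down to just above blue (tip at 55).

>>> jog_arm(rows=[{"dp":[0,0,2],"turn":[0,0,0],"grip":0},{"dp":[0,0,4],"turn":[0,0,0],"grip":0},{"dp":[0,0,6],"turn":[0,0,0],"grip":0},{"dp":[0,0,8],"turn":[0,0,0],"grip":0},{"dp":[0,0,10],"turn":[0,0,0],"grip":0},{"dp":[0,0,11.2],"turn":[0,0,0],"grip":0},{"dp":[0,0,11.2],"turn":[0,0,0],"grip":0}])

```text
time_s: 10.25
position: [0.5091, -0.1291, 0.1513]
tcp_rot: [[0.978, 0.207, -0.0], [0.207, -0.978, -0.0], [-0.0, 0.0, -1.0]]
force: [0.6, -0.6, -2.1]
opening: 0.249
```

```bash
python3 - <<'E'
from h import *
st()
E
```

```text
t 10.25 post x,y [ 471.11 -232.08] z 151.32 tipz 55.32 F post [ 0.42 -0.71 -2.09] op 0.249
```

>>> jog_arm(rows=[{"dp":[0,1.2,0],"turn":[0,0,0],"grip":0},{"dp":[0,2.4,0],"turn":[0,0,0],"grip":0},{"dp":[0,3.6,0],"turn":[0,0,0],"grip":0},{"dp":[0,4.8,0],"turn":[0,0,0],"grip":0},{"dp":[0,6,0],"turn":[0,0,0],"grip":0},{"dp":[0,7.2,0],"turn":[0,0,0],"grip":0},{"dp":[0,8.4,0],"turn":[0,0,0],"grip":0},{"dp":[0,9.2,0],"turn":[0,0,0],"grip":0},{"dp":[0,9.2,0],"turn":[0,0,0],"grip":0}])

```text
time_s: 11.15
position: [0.5108, -0.1381, 0.1514]
tcp_rot: [[0.978, 0.207, -0.001], [0.207, -0.978, 0.0], [-0.001, -0.0, -1.0]]
force: [-0.8, 3.0, -1.5]
opening: 0.239
```

```bash
python3 - <<'E'
from h import *
st();ci,im,d=snap('wrist','w11');st()
B=cv2.resize(im[130:280,220:420],None,fx=4,fy=4,interpolation=cv2.INTER_CUBIC)
cv2.imwrite('pics/c11.png',cv2.convertScaleAbs(B[:,:,::-1],alpha=1.4))
E
```

```text
t 11.15 post x,y [ 470.92 -241.25] z 151.41 tipz 55.41 F post [-0.19  3.09 -1.51] op 0.239
t 11.2 post x,y [ 470.9  -241.24] z 151.4 tipz 55.4 F post [-0.19  2.07 -1.6 ] op 0.244
```

View pics/c11.png

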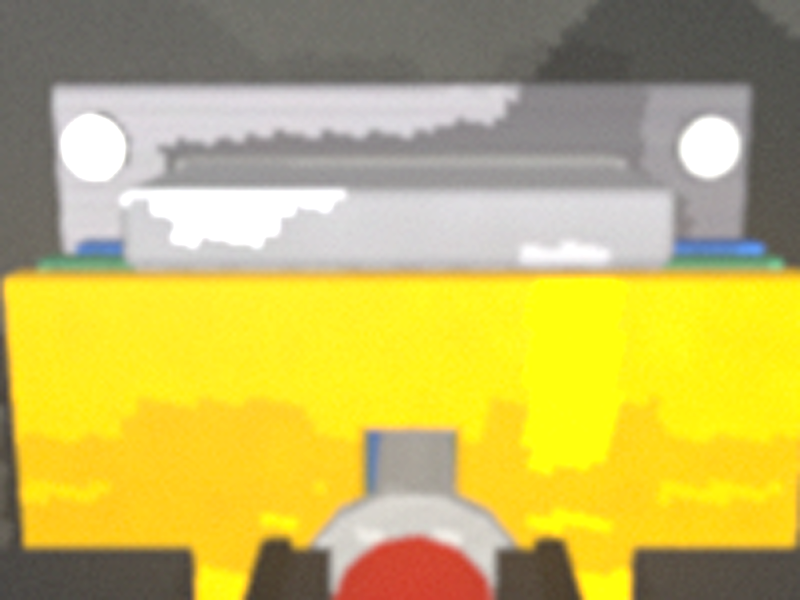

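```bash
python3 - <<'E'
from h import *
ci,im,d=load('w11')
W=lambda q,z:onplane(ci,220+(q[0]+.5)/4-.5,130+(q[1]+.5)/4-.5,z)
for n,q,z in(('hL',(365,440),.09),('hR',(457,440),.09),('gL',(38,262),.07),('gR',(785,262),.07),('bL',(78,246),.05),('bR',(766,246),.05),('shankL',(380,470),.087),('shankR',(457,470),.087),('boltL',(93,147),.018),('boltR',(709,147),.018),('baseL',(50,86),.01),('baseR',(751,86),.01)):
    P=W(q,z)[:2]*1000;print(n,np.round([P@ex,P@ey],1))
E
```

```text
hL [ 480.4 -233.2]
hR [ 480.4 -248.5]
gL [ 507.1 -175.5]
gR [ 507.1 -306.3]
bL [ 507.3 -177.6]
bR [ 507.3 -308. ]
shankL [ 474.3 -235.6]
shankR [ 474.3 -248.6]
boltL [ 523.7 -174.1]
boltR [ 523.7 -303.1]
baseL [ 535.9 -163.9]
baseR [ 535.9 -313. ]
```

>>> jog_arm(rows=[{"dp":[0,0.7,1],"turn":[0,0,0],"grip":0},{"dp":[0,0.7,3],"turn":[0,0,0],"grip":0},{"dp":[0,0.7,5],"turn":[0,0,0],"grip":0},{"dp":[0,0.7,6],"turn":[0,0,0],"grip":0},{"dp":[0,0.7,7],"turn":[0,0,0],"grip":0},{"dp":[0,0.7,8],"turn":[0,0,0],"grip":0},{"dp":[0,0.7,8.5],"turn":[0,0,0],"grip":0}])

```text
time_s: 11.9
position: [0.5113, -0.1388, 0.143]
tcp_rot: [[0.978, 0.207, 0.0], [0.207, -0.978, -0.0], [0.0, 0.0, -1.0]]
force: [-0.5, 1.3, -0.7]
opening: 0.246
```

```bash
python3 - <<'E'
from h import *
st()
E
```

```text
t 11.9 post x,y [ 471.25 -242.09] z 142.99 tipz 46.99 F post [-0.25  1.35 -0.69] op 0.246
```

Through the blue mouth. Down to just above the socket (tip at about 36).

>>> jog_arm(rows=[{"dp":[0,0,2],"turn":[0,0,0],"grip":0},{"dp":[0,0,4],"turn":[0,0,0],"grip":0},{"dp":[0,0,6],"turn":[0,0,0],"grip":0},{"dp":[0,0,8],"turn":[0,0,0],"grip":0},{"dp":[0,0,10],"turn":[0,0,0],"grip":0},{"dp":[0,0,11.2],"turn":[0,0,0],"grip":0},{"dp":[0,0,11.2],"turn":[0,0,0],"grip":0}])

```text
time_s: 12.6
position: [0.5111, -0.1388, 0.1316]
tcp_rot: [[0.978, 0.207, -0.0], [0.207, -0.978, -0.0], [-0.0, 0.0, -1.0]]
force: [-0.9, 0.0, -1.6]
opening: 0.243
```

```bash
python3 - <<'E'
from h import *
st()
E
```

```text
t 12.6 post x,y [ 471.11 -242.07] z 131.58 tipz 35.58 F post [-0.85  0.23 -1.61] op 0.243
```

>>> jog_arm(rows=[{"dp":[0,-1,0],"turn":[0,0,0],"grip":0},{"dp":[0,-2,0],"turn":[0,0,0],"grip":0},{"dp":[0,-3,0],"turn":[0,0,0],"grip":0},{"dp":[0,-4.2,0],"turn":[0,0,0],"grip":0},{"dp":[0,-4.2,0],"turn":[0,0,0],"grip":0}])

```text
time_s: 13.1
position: [0.511, -0.1358, 0.1321]
tcp_rot: [[0.978, 0.208, 0.002], [0.208, -0.978, -0.003], [0.001, 0.003, -1.0]]
force: [0.5, -4.6, -3.2]
opening: 0.244
```

```bash
python3 - <<'E'
from h import *
st();ci,im,d=snap('wrist','w12');st()
B=cv2.resize(im[130:280,220:420],None,fx=4,fy=4,interpolation=cv2.INTER_CUBIC)
cv2.imwrite('pics/c12.png',cv2.convertScaleAbs(B[:,:,::-1],alpha=1.4))
E
```

```text
t 13.1 post x,y [ 471.65 -239.06] z 132.11 tipz 36.11 F post [-0.51 -4.61 -3.25] op 0.244
t 13.15 post x,y [ 471.62 -239.01] z 132.11 tipz 36.11 F post [-0.75 -4.14 -3.5 ] op 0.245
```

View pics/c12.png

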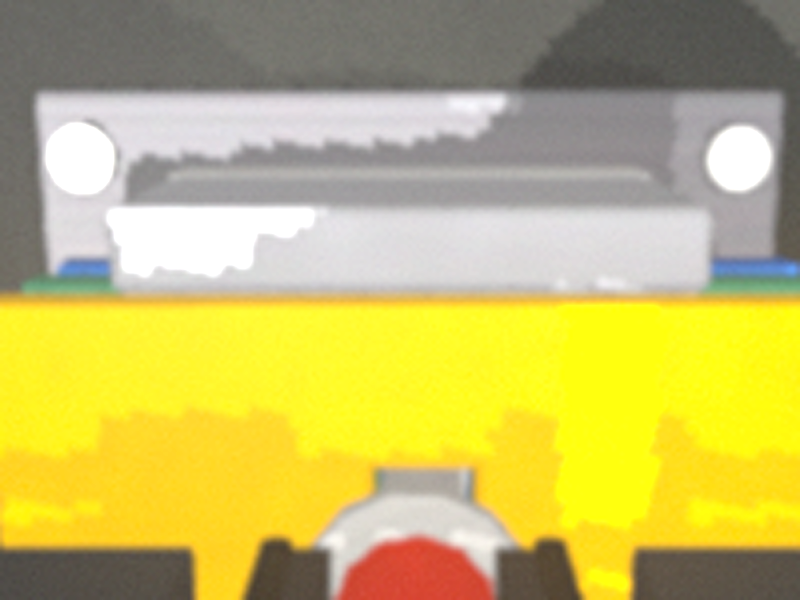

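```bash
python3 - <<'E'
from h import *
ci,im,d=load('w12')
W=lambda q,z:onplane(ci,220+(q[0]+.5)/4-.5,130+(q[1]+.5)/4-.5,z)
for n,q,z in(('hL',(376,470),.09),('hR',(473,470),.09),('hfar',(424,468),.09),('shankL',(378,482),.09),('shankR',(467,482),.09),('gL',(24,284),.07),('bL',(58,266),.05),('boltL',(80,158),.018),('boltR',(739,158),.018),('baseL',(36,94),.01),('baseR',(783,94),.01),('collarL',(318,545),.117),('collarR',(520,545),.117)):
    P=W(q,z)[:2]*1000;print(n,np.round([P@ex,P@ey],1))
h=cv2.cvtColor(im,cv2.COLOR_RGB2HSV)
for v in(246,247,248,249,250): print(im[v,310:342].tolist()[::1] if v==248 else '')
E
```

```text
hL [ 482.  -233.5]
hR [ 482.  -248.2]
hfar [ 482.3 -240.8]
shankL [ 480.1 -233.8]
shankR [ 480.1 -247.4]
gL [ 507.2 -176.4]
bL [ 507.2 -176.8]
boltL [ 523.7 -174.1]
boltR [ 523.8 -303.1]
baseL [ 535.6 -164.3]
baseR [ 535.8 -313. ]
collarL [ 479.9 -226.4]
collarR [ 479.9 -253.3]


[[197, 156, 27], [194, 153, 31], [176, 141, 37], [144, 125, 50], [114, 112, 76], [109, 109, 97], [117, 113, 104], [126, 119, 108], [126, 119, 109], [126, 119, 108], [127, 121, 110], [128, 120, 110], [129, 123, 111], [130, 123, 113], [130, 123, 111], [129, 121, 110], [130, 122, 112], [129, 121, 111], [128, 121, 111], [127, 120, 109], [128, 119, 110], [128, 120, 110], [128, 119, 110], [128, 120, 109], [135, 127, 118], [145, 139, 132], [138, 135, 131], [126, 119, 104], [143, 119, 66], [172, 136, 40], [189, 149, 27], [199, 156, 27]]
```

>>> jog_arm(rows=[{"dp":[0,-0.8,0],"turn":[0,0,0],"grip":0},{"dp":[0,-1.5,0],"turn":[0,0,0],"grip":0},{"dp":[0,-2,0],"turn":[0,0,0],"grip":0},{"dp":[0,-2,0],"turn":[0,0,0],"grip":0}])

```text
time_s: 13.55
position: [0.5102, -0.1327, 0.1321]
tcp_rot: [[0.978, 0.207, 0.001], [0.207, -0.978, -0.0], [0.001, 0.001, -1.0]]
force: [0.6, -4.6, -3.1]
opening: 0.243
```

```bash
python3 - <<'E'
from h import *
st();ci,im,d=snap('wrist','w13');s=st();print(s['tcp_rot'])
B=cv2.resize(im[130:280,220:420],None,fx=4,fy=4,interpolation=cv2.INTER_CUBIC)
cv2.imwrite('pics/c13.png',cv2.convertScaleAbs(B[:,:,::-1],alpha=1.4))
E
```

```text
t 13.55 post x,y [ 471.51 -235.87] z 132.05 tipz 36.05 F post [-0.38 -4.58 -3.11] op 0.243
t 13.6 post x,y [ 471.51 -235.87] z 132.09 tipz 36.09 F post [ 0.43 -4.1  -2.71] op 0.244
[[ 9.78324179e-01  2.07076721e-01  1.01616604e-03]
 [ 2.07077159e-01 -9.78324553e-01 -3.45773736e-04]
 [ 9.22538495e-04  5.48703583e-04 -9.99999424e-01]]
```

View pics/c13.png

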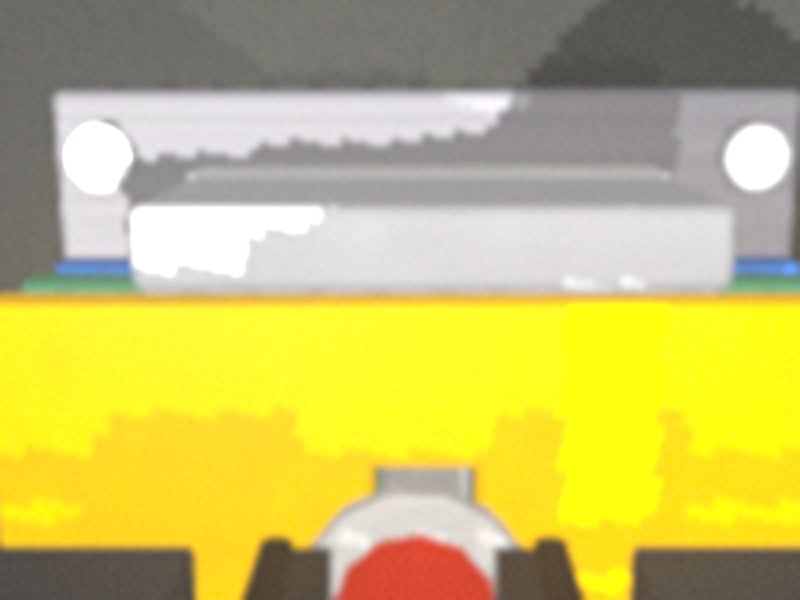

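```bash
python3 - <<'E'
from h import *
ci,im,d=load('w13')
W=lambda q,z:onplane(ci,220+(q[0]+.5)/4-.5,130+(q[1]+.5)/4-.5,z)
for n,q,z in(('hL',(376,470),.09),('hR',(473,470),.09),('hfar',(424,468),.09),('shankL',(378,482),.09),('shankR',(467,482),.09),('gL',(24,284),.07),('bL',(54,266),.05),('boltL',(98,158),.018),('boltR',(758,158),.018),('baseL',(55,94),.01),('baseR',(798,94),.01),('collarL',(318,545),.117),('collarR',(520,545),.117)):
    P=W(q,z)[:2]*1000;print(n,np.round([P@ex,P@ey],1))
E
```

```text
hL [ 481.9 -230.2]
hR [ 481.9 -244.9]
hfar [ 482.2 -237.5]
shankL [ 480.  -230.5]
shankR [ 480. -244.]
gL [ 507.1 -173.1]
bL [ 507.1 -172.7]
boltL [ 523.6 -174.2]
boltR [ 523.6 -303.3]
baseL [ 535.5 -164.5]
baseR [ 535.5 -312.4]
collarL [ 479.8 -223.2]
collarR [ 479.8 -250. ]
```

>>> jog_arm(rows=[{"dp":[0,0.8,0],"turn":[0,0,0],"grip":0},{"dp":[0,1.6,0],"turn":[0,0,0],"grip":0},{"dp":[0,1.6,0],"turn":[0,0,0],"grip":0}])

```text
time_s: 13.9
position: [0.5097, -0.1334, 0.1317]
tcp_rot: [[0.978, 0.207, -0.001], [0.207, -0.978, 0.002], [-0.001, -0.002, -1.0]]
force: [0.5, -0.4, -1.6]
opening: 0.242
```

```bash
python3 - <<'E'
from h import *
st();ci,im,d=snap('wrist','w14');s=st()
B=cv2.resize(im[220:270,290:350],None,fx=10,fy=10,interpolation=cv2.INTER_CUBIC)
cv2.imwrite('pics/c14.png',cv2.convertScaleAbs(B[:,:,::-1],alpha=1.4))
E
```

```text
t 13.9 post x,y [ 470.87 -236.45] z 131.72 tipz 35.72 F post [ 0.39 -0.47 -1.59] op 0.242
t 13.95 post x,y [ 470.84 -236.47] z 131.69 tipz 35.69 F post [ 1.18 -1.67 -1.17] op 0.244
```

View pics/c14.png

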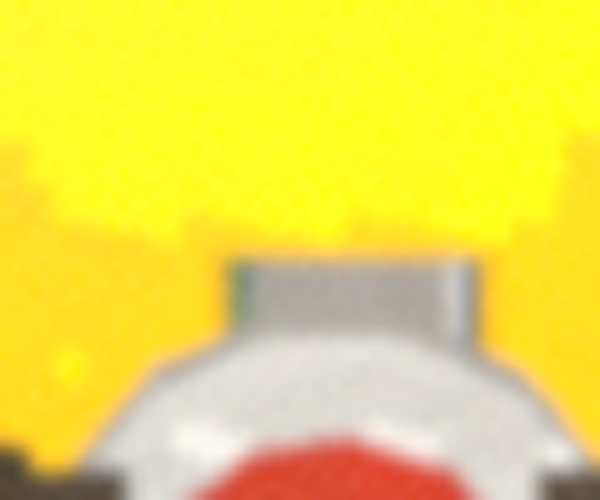

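>>> jog_arm(rows=[{"dp":[0,0.6,1],"turn":[0,0,0],"grip":0},{"dp":[0,0.6,2.5],"turn":[0,0,0],"grip":0},{"dp":[0,0.6,4],"turn":[0,0,0],"grip":0},{"dp":[0,0.6,5],"turn":[0,0,0],"grip":0},{"dp":[0,0.6,5.5],"turn":[0,0,0],"grip":0}])

```text
time_s: 14.45
position: [0.51, -0.1345, 0.126]
tcp_rot: [[0.978, 0.207, -0.001], [0.207, -0.978, 0.001], [-0.001, -0.001, -1.0]]
force: [0.0, -0.5, -1.9]
opening: 0.247
```

```bash
python3 - <<'E'
from h import *
st()
E
```

```text
t 14.45 post x,y [ 470.86 -237.54] z 126.02 tipz 30.02 F post [-0.08 -0.5  -1.95] op 0.247
```

>>> jog_arm(rows=[{"dp":[0,0,0.7],"turn":[0,0,0],"grip":0},{"dp":[0,0,1.4],"turn":[0,0,0],"grip":0},{"dp":[0,0,2],"turn":[0,0,0],"grip":0}])

```text
time_s: 14.75
position: [0.5103, -0.1347, 0.1243]
tcp_rot: [[0.978, 0.207, -0.0], [0.207, -0.978, 0.0], [-0.0, -0.0, -1.0]]
force: [-0.3, 0.1, -2.8]
opening: 0.244
```

```bash
python3 - <<'E'
from h import *
st()
E
```

```text
t 14.75 post x,y [ 471.12 -237.88] z 124.29 tipz 28.29 F post [-0.24  0.12 -2.82] op 0.244
```

No contact load and the tip is below the socket mouth (30 mm). Continuing gently.

>>> jog_arm(rows=[{"dp":[0,0,0.8],"turn":[0,0,0],"grip":0},{"dp":[0,0,1.6],"turn":[0,0,0],"grip":0},{"dp":[0,0,2.4],"turn":[0,0,0],"grip":0},{"dp":[0,0,3.2],"turn":[0,0,0],"grip":0},{"dp":[0,0,4],"turn":[0,0,0],"grip":0}])

```text
time_s: 15.25
position: [0.5103, -0.1347, 0.1203]
tcp_rot: [[0.978, 0.207, -0.0], [0.207, -0.978, 0.0], [-0.0, -0.0, -1.0]]
force: [-0.2, 0.1, -1.9]
opening: 0.246
```

```bash
python3 - <<'E'
from h import *
st()
E
```

```text
t 15.25 post x,y [ 471.12 -237.9 ] z 120.27 tipz 24.27 F post [-0.14  0.16 -1.9 ] op 0.246
```

>>> jog_arm(rows=[{"dp":[0,0,1.2],"turn":[0,0,0],"grip":0},{"dp":[0,0,2.4],"turn":[0,0,0],"grip":0},{"dp":[0,0,3.6],"turn":[0,0,0],"grip":0},{"dp":[0,0,4.8],"turn":[0,0,0],"grip":0},{"dp":[0,0,6],"turn":[0,0,0],"grip":0},{"dp":[0,0,7.2],"turn":[0,0,0],"grip":0},{"dp":[0,0,8.4],"turn":[0,0,0],"grip":0}])

```text
time_s: 15.95
position: [0.5103, -0.1348, 0.1119]
tcp_rot: [[0.978, 0.207, 0.0], [0.207, -0.978, -0.0], [0.0, 0.0, -1.0]]
force: [-0.9, 1.0, -2.0]
opening: 0.246
```

```bash
python3 - <<'E'
from h import *
st()
E
```

```text
t 15.95 post x,y [ 471.15 -237.91] z 111.87 tipz 15.87 F post [-0.7   1.16 -1.97] op 0.246
```

>>> jog_arm(rows=[{"dp":[0,0,0.5],"turn":[0,0,0],"grip":0},{"dp":[0,0,1],"turn":[0,0,0],"grip":0},{"dp":[0,0,1.5],"turn":[0,0,0],"grip":0},{"dp":[0,0,1.9],"turn":[0,0,0],"grip":0}])

```text
time_s: 16.35
position: [0.5103, -0.1348, 0.1102]
tcp_rot: [[0.978, 0.207, 0.0], [0.207, -0.978, -0.0], [0.0, 0.0, -1.0]]
force: [-0.7, 0.5, 2.5]
opening: 0.244
```

```bash
python3 - <<'E'
from h import *
st()
E
```

```text
t 16.35 post x,y [ 471.15 -237.93] z 110.18 tipz 14.18 F post [-0.54  0.58  2.51] op 0.244
```

Fz went from -2 N to +2.5 N at tip z 14.2, against 14 for home, so the collar is on the yellow tongue. I'll press a little more, then look.

>>> jog_arm(rows=[{"dp":[0,0,0.3],"turn":[0,0,0],"grip":0},{"dp":[0,0,0.5],"turn":[0,0,0],"grip":0}])

```text
time_s: 16.55
position: [0.5104, -0.1348, 0.1101]
tcp_rot: [[0.978, 0.207, 0.0], [0.207, -0.978, -0.0], [0.0, 0.0, -1.0]]
force: [-1.9, 1.0, 4.9]
opening: 0.247
```

```bash
python3 - <<'E'
from h import *
st()
for n in('scene','top'):snap(n,n[0]+'16')
_,a,_=load('s16')
B=cv2.resize(a[130:250,220:370],None,fx=5,fy=5,interpolation=cv2.INTER_CUBIC)
cv2.imwrite('pics/c16.png',B[:,:,::-1])
E
```

```text
t 16.55 post x,y [ 471.2  -237.97] z 110.12 tipz 14.12 F post [-1.7   1.33  4.91] op 0.247
```

View pics/c16.png

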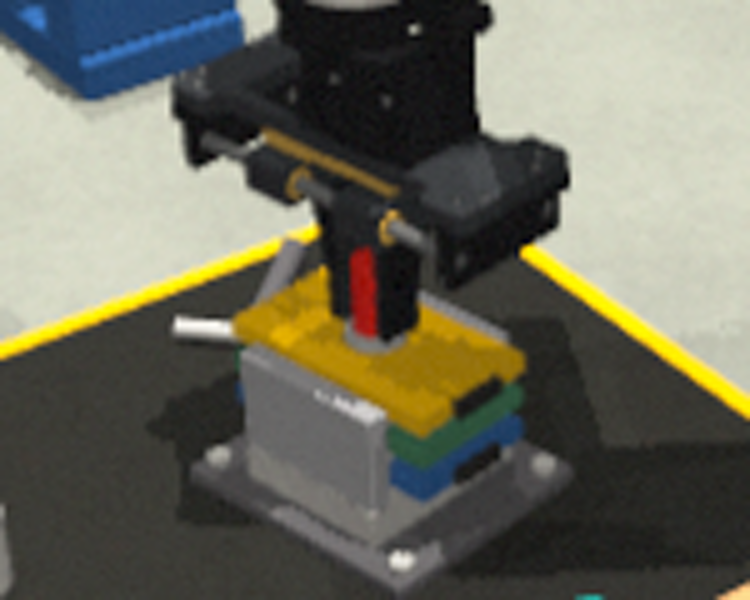

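The collar sits on the yellow tongue and the three tongues are in line. Releasing, opening partway, then lifting.

>>> jog_arm(rows=[{"dp":[0,0,0],"turn":[0,0,0],"grip":0.35},{"dp":[0,0,0],"turn":[0,0,0],"grip":0.5},{"dp":[0,0,0],"turn":[0,0,0],"grip":0.6},{"dp":[0,0,0],"turn":[0,0,0],"grip":0.6},{"dp":[0,0,0],"turn":[0,0,0],"grip":0.6}])

```text
time_s: 17.15
position: [0.5103, -0.1347, 0.1094]
tcp_rot: [[0.978, 0.207, -0.0], [0.207, -0.978, 0.0], [-0.0, -0.0, -1.0]]
force: [-0.0, 0.4, 0.2]
opening: 0.569
```

>>> jog_arm(rows=[{"dp":[0,0,-15],"turn":[0,0,0],"grip":0.6},{"dp":[0,0,-40],"turn":[0,0,0],"grip":0.6},{"dp":[0,0,-80],"turn":[0,0,0],"grip":0.6},{"dp":[-20,0,-120],"turn":[0,0,0],"grip":0.6},{"dp":[-50,0,-160],"turn":[0,0,0],"grip":0.6},{"dp":[-60,0,-180],"turn":[0,0,0],"grip":0.6},{"dp":[-60,0,-180],"turn":[0,0,0],"grip":0.6},{"dp":[-60,0,-180],"turn":[0,0,0],"grip":0.6}])

```text
time_s: 17.95
position: [0.4517, -0.1472, 0.2895]
tcp_rot: [[0.978, 0.207, 0.001], [0.207, -0.978, -0.0], [0.001, 0.0, -1.0]]
force: [-0.1, -0.4, 0.2]
opening: 0.598
```

```bash
python3 - <<'E'
from h import *
st()
ci,im,d=snap('wrist','w17');ci,im,d=snap('wrist','w17');c0,a,_=snap('scene','s17')
B=cv2.resize(a[130:250,220:370],None,fx=5,fy=5,interpolation=cv2.INTER_CUBIC)
cv2.imwrite('pics/c17.png',B[:,:,::-1])
h=cv2.cvtColor(im,cv2.COLOR_RGB2HSV);m=cv2.inRange(h,(0,130,50),(8,255,255))|cv2.inRange(h,(170,130,50),(180,255,255))
m[:,:250]=0;m[:,400:]=0;m[280:]=0
ct=max(cv2.findContours(m,0,1)[0],key=cv2.contourArea);(u,v),r=cv2.minEnclosingCircle(ct)
print(u,v,r,atdepth(ci,u,v,np.median(d[int(v)-2:int(v)+3,int(u)-2:int(u)+3])))
E
```

```text
t 17.95 post x,y [ 411.2  -237.85] z 289.46 tipz 193.46 F post [-0.19 -0.32  0.23] op 0.598
323.31817626953125 156.68182373046875 12.099045753479004 [ 0.51028923 -0.13447909  0.13574658]
```

View pics/c17.png

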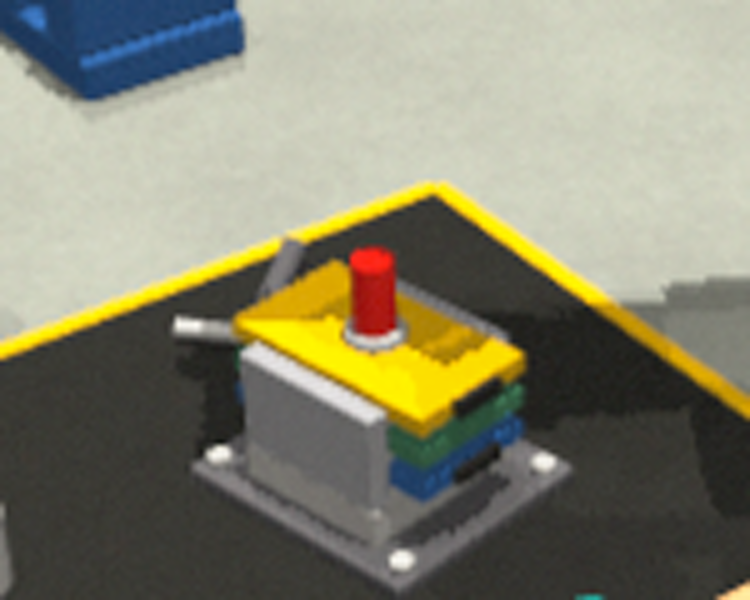

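View pics/w17.png

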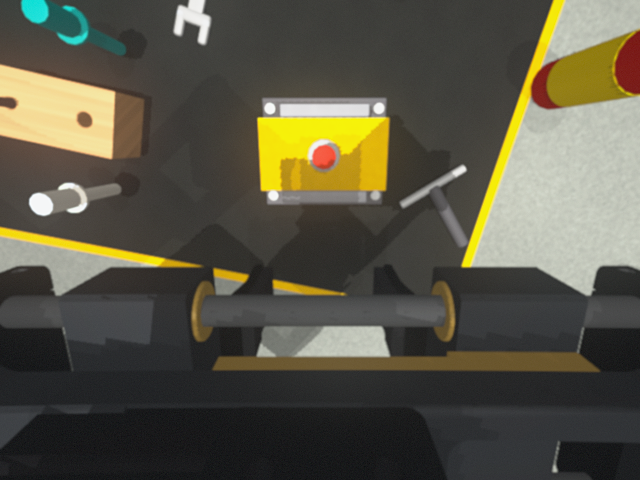

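View pics/s17.png

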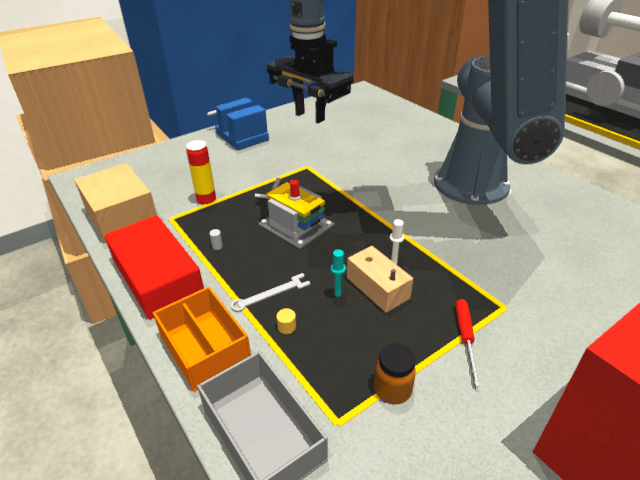

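The knob top reads z = 0.1357 (0.135 expected when home), the pin stands upright, and everything else looks untouched. Handing in.

```bash
python3 - <<'E'
from h import *
bot.hand_in();st()
E
```

```text
the job is handed in; nothing more can be done
the job is handed in; nothing more can be done
```

I lifted the red-knobbed pin from its holder and threaded it through the yellow, green and blue tongues into the socket. The collar ended flat on the yellow tongue. Then I let go, backed the gripper clear and handed the job in at about 18 s of the 64 s allowed.

**Last checks:**
- **Seating:** the collar made contact at a tip height of 14.2 mm, against 14 mm for home. After release the knob top measured 135.7 mm, against 135 mm expected.
- **Forces:** sideways force while sliding the tongues peaked at about 5 N in the readings taken after each move. The final seating push also read about 5 N.
- **Scene:** in the final pictures the pin stands upright, nothing is touching it, and the punch and the other things on the bench look unmoved.

**Disagreements:** the wrist camera and the arm's readings differed by about 0.5 to 1.5 mm along the tongues. I aligned the pin by comparing it with each hole in the same picture. On the last slide to the socket the pin lagged behind the gripper, then overshot by an estimated 1.6 mm, so I eased it back before lowering it.

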